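Dock the dial box on the bench rail

TASK

Push the grey box with the large round dial along the bench until its long side lies flush against the aluminium rail and its end is up against the supply module that is screwed to the rail, so that it sits square in the corner between them. Push gently with the fingers only: do not grip, lift or tip the box, and leave everything else on the bench where it is.

Things in the scene. Friction and masses are not known exactly. Their poses are not given: they have to be found in the camera images.
- dial_box: The box to push: loose grey bench module 70 (its x) x 100 (its y) x 45 mm high, 0.25 to 0.55 kg (takes 2 to 9 N to slide), with one large round black dial on top (38 mm wide, 16 mm high, top 61 mm above the bench; it does not turn). Origin: centre of its underside. It starts with its +x long side towards the rail, yaw within 0.3 rad of the world's.
- plain_box: Bystander: loose grey box of the same size and shape, with six flat sockets and no dial on top. It and the dial box may start in either place. Origin: centre of its underside.
- dock: Fixed dock: aluminium rail 20 thick, 30 high, 560 mm long (its y), and a grey supply module 70 x 100 x 45 mm high with a rocker switch, screwed to the rail's left (+y) part. Origin: on the bench, on the rail's inner face (x = 0, facing the robot). Rail: y -265 to 295 mm; module: x -70 to 0, y 190 to 290 mm. +x points away from the robot, yaw within 0.12 rad of the world's.
- dock_corner (a point): The inner corner of the dock, on the bench, where the rail's inner face meets the right-hand (-y) side of the supply module. Axes as the dock's: the rail's inner face is x = 0 and the supply module's side is y = 0, so the dial box is home with its centre at x = -35, y = -50 mm in this frame.
- pot: Bystander: small clear screw-top jar, 32 mm wide, 36 mm high. Origin: centre of its underside.
- meter: Bystander: black hand-held meter lying flat, 150 (x) x 75 x 42 mm high. Origin: centre of its underside.
- mug: Bystander: white mug, 76 mm wide, 90 mm high, handle to its +y. Origin: centre of its underside.
- notebook: Bystander: yellow notebook 148 (x) x 105 x 11 mm. Origin: centre of its underside.
- adaptor: Bystander: black two-pole plug adaptor 24 x 48 (y) x 34 mm high with two red posts. Origin: centre of its underside.
- tweezers: Bystander: flat steel tweezers 110 (x) x 22 x 7 mm. Origin: about the middle, on the bench.
There are look-alikes about, which are no part of the job. Leave any purple look-alike of the dial_box alone.

How it is judged:
By the outcome, as a careful person would: the job done as asked, in the order asked, and still so for the second after the job is handed in, with the robot touching nothing.
It also fails if it takes over 56 s, if anything falls off the work surface, if the arm or the gripper's body presses on something with over 40 N, if the wrist force passes 120 N, or if a joint passes its speed limit or range.

ROBOT

A 6-joint arm with a two-finger parallel gripper is mounted at the origin on the work surface. World frame = base frame: x ahead of the robot, y to its left, z up, the work surface at z = 0. Lengths are in mm, angles in rad, forces in N, time in s.
With the tool pointing down it reaches from about 275 to 750 mm from the base axis. Payload 10.2 kg.
Tool frame: the origin (TCP) lies at the very end of the fingers, on their centre line; the grasp point (between the pads) lies ctrl.grip_depth behind it (ctrl.grip_depth is the distance from the TCP to the grasp point, in mm); z points along the fingers, y is the direction in which the jaws open and shut (so a half turn about z gives the same grasp; the last joint's range is limited). The gripper opens to 85 mm and grips with 20 to 120 N. Pads are 22 mm wide; open, the fingers measure 114 mm over their backs; the gripper's body (76 mm by 85 mm) begins 54 mm behind the grasp point. The pads swing forward as they close: fully open they stand 13 mm farther back than shut.
Start: joints at [-1.531, 0.313, 1.498, -0, 1.331, -0.223], TCP at [136.374, -506.985, 231.294] pointing down, gripper open.
Joint ranges: [-2.94, 2.94], [-0.97, 2.17], [0.19, 2.56], [-1.23, 4.37], [0.02, 3.11], [-2.88, 2.88]. Speed limits (rad/s): [2.39, 2.39, 3.01, 3.14, 3.14, 3.14].

INTERFACE

Orientations are given as a unit quaternion [w, x, y, z].
In Python, from rig import telemetry, eyes, ctrl, nets gives the robot as it stands. The module is installed in compiled form; this text tells all that it offers.
- The arm moves only by the tool drive_tool, never from a script. Its argument "series" is text: rows parted by semicolons, each of 7 numbers parted by spaces: the shift along the tool's x, y, z normalised to -1 to 1, where 1 is 0.12 m, then the turn, a rotation vector about the tool's x, y, z normalised to -1 to 1, where 1 is 0.5 rad, then the opening, from 0 (shut) to 1 (fully open). In form: tx ty tz wx wy wz hand; .... A call has 1 to 20 rows; each row is the pose to reach, as a shift and turn from the pose measured when the call began, along the tool's axes at that moment; what a row does not reach only later rows make up. A row lasts 1/10 s, in which the tool goes at most 50 mm and 8.59 degrees, less where a joint would pass 70% of its speed; a pose out of reach is approached as far as the arm can. A call with a number of a shift or a turn outside -1 to 1 is refused whole. A call with a gripper value outside its range is refused whole. The fingers move at their own pace and stop on an object; "newtons" is the grip in N (left out, the last holds). Time passes only in rows, so rows that repeat a pose let the fingers close. It gives the time, the measured TCP pose, the force and the opening at its end, in the units of the state.
- telemetry.sense(): the state, without advancing time (a new reading comes with each control period).
- eyes.capture(name): name is "side" or "top" or "wrist"; returns a dict with "frame" (400x640x3 uint8, red, green, blue), "fx", "fy", "cx", "cy" (pixels), "view" (4x4, takes a point from world to camera coordinates). Camera axes: x right, y up, looking along -z (the intrinsics and any distortion apply to the point x, -y, -z); pixel columns grow to the right and rows downward; lengths in mm; the calibration is good to about 2 mm. The wrist camera is an equidistant fisheye: a pixel r from the principal point sees the ray r / f radians off the axis. A picture is of the moment at which its call begins. There is no depth.
- ctrl.finish_job(): hands the job in, once; it reports no verdict.
Trained networks look in a picture, given as the dict that the camera call returned (one of the last four; its "shot" number tells which), for a name from the list of things; names that differ only in an ending like _2 or _b are one class to them, and where a whole thing is asked for, a point or a joint stands for the part that bears it (a point fixed in the world has none). Each returns a list of dicts, best first, with "confidence" (0 to 1); they miss things now and then, are a little off and sometimes report something else, mostly with a low value. They report only what shows in the picture. A call takes as long as a camera call. They do not tell look-alikes from the thing itself.
- nets.spot_in(name, picture): "rect" ([left, top, right, bottom] in pixels, round what is visible of it).
The state is a dict: "time_s": time; "joints": joint angles; "dq": joint speeds; "tau": joint torques, N m; "eef_pos": TCP position; "ee_rot": TCP orientation; "force": force on the tool from outside, world axes, zero at the start; "wrist_torque": the same for the moment, N m; "grip_width": opening from 0.0 (shut) to 1.0 (fully open).
Only numpy, scipy, OpenCV 4.12 (cv2) and the standard library are available. Lean on these libraries where they do the work, as an engineer would, in place of code of your own. Each camera call takes 0.05 s, during which the arm holds its last target. There are 200 camera calls.

## Working session

There is one attempt and no reset: what is moved stays moved. The work goes in short steps, Python scripts to look and compute and a tool call to move; the robot and the scene stay as the last step left them, time stands still between calls to the robot, and variables do not carry over. Pictures are saved under pics/ and viewed, about 8 in all and at most 12, crops included, and the job is handed in when it is done.

Besides the shell and the picture viewer there is one more tool, called after "Emit:" as name(argument=value, ...) on one line, values as JSON. drive_tool: Moves the arm, as the interface text tells. Scaled input: -1 to 1 covers 0.12 m each way for a shift and 0.5 rad each way for a turn. Its arguments: {"type":"object","properties":{"series":{"type":"string"},"newtons":{"type":"number"}},"required":["series"]}

```bash
mkdir -p pics
cat > h.py <<'E'
import numpy as np, cv2
from rig import telemetry, eyes, ctrl, nets
def ray(c,u,v):
    V=np.array(c["view"]);R=V[:3,:3];t=V[:3,3]
    x=(u-c["cx"])/c["fx"];y=(v-c["cy"])/c["fy"]
    d=R.T@np.array([x,-y,-1.]);o=-R.T@t
    return o,d
def onz(c,u,v,z):
    o,d=ray(c,u,v);return o+d*(z-o[2])/d[2]
def proj(c,P):
    V=np.array(c["view"]);p=V[:3,:3]@np.array(P,float)+V[:3,3]
    return np.array([c["cx"]+c["fx"]*p[0]/-p[2],c["cy"]+c["fy"]*-p[1]/-p[2]])
def save(c,n,s=1,box=None):
    f=c["frame"][...,::-1]
    if box: f=f[box[1]:box[3],box[0]:box[2]]
    cv2.imwrite("pics/"+n,cv2.resize(f,None,fx=s,fy=s,interpolation=cv2.INTER_CUBIC))
E
python3 - <<'E'
from h import *
np.set_printoptions(precision=3,suppress=True)
s=telemetry.sense();print(s["time_s"],s["eef_pos"],s["ee_rot"],s["grip_width"],ctrl.grip_depth)
for n in("top","side"):
    c=eyes.capture(n);save(c,n+"0.png");print(n,{k:(v if k!='frame' else 0) for k,v in c.items()})
    for t in "dial_box plain_box dock pot meter mug notebook adaptor tweezers".split():
        print(t,[(np.round(r["rect"]).astype(int).tolist(),round(r["confidence"],2)) for r in nets.spot_in(t,c)][:3])
E
```

```text
0.0 [ 136.371 -506.711  230.755] [-0.001  0.991  0.131  0.   ] 1.0008751591718537 18.700000000000003
top {'frame': 0, 'fx': 385.5443924507379, 'fy': 385.5443924507379, 'cx': 316.25668064968744, 'cy': 199.05399436903133, 'view': array([[  -0.029,   -1.   ,    0.007,   24.824],
       [   0.997,   -0.028,    0.07 , -567.282],
       [  -0.069,    0.009,    0.998, -996.012],
       [   0.   ,    0.   ,    0.   ,    1.   ]]), 'shot': 1}
dial_box [([343, 93, 388, 130], 0.94), ([234, 282, 280, 324], 0.78), ([404, 93, 454, 140], 0.7)]
plain_box []
dock [([203, 146, 406, 194], 0.85)]
pot [([333, 254, 348, 268], 0.52)]
meter [([193, 214, 238, 274], 0.9), ([203, 147, 409, 198], 0.28)]
mug [([148, 280, 198, 314], 0.64), ([203, 148, 406, 195], 0.38)]
notebook [([433, 256, 484, 318], 0.85), ([202, 144, 411, 195], 0.66)]
adaptor [([434, 173, 455, 187], 0.73)]
tweezers [([430, 204, 445, 244], 0.55)]
side {'frame': 0, 'fx': 460.7270484312262, 'fy': 460.7270484312262, 'cx': 318.75759175589747, 'cy': 207.86480501428667, 'view': array([[   -0.852,    -0.524,     0.018,   477.691],
       [    0.328,    -0.507,     0.797,  -236.398],
       [   -0.409,     0.685,     0.603, -1268.051],
       [    0.   ,     0.   ,     0.   ,     1.   ]]), 'shot': 2}
dial_box [([265, 163, 297, 188], 0.97), ([349, 264, 381, 302], 0.92), ([297, 148, 327, 170], 0.92)]
plain_box [([333, 224, 361, 261], 0.75)]
dock [([225, 174, 325, 277], 0.76)]
pot [([364, 224, 373, 235], 0.49)]
meter [([268, 264, 327, 309], 0.72)]
mug [([291, 299, 336, 350], 0.87)]
notebook []
adaptor []
tweezers [([368, 179, 390, 193], 0.47)]
```

View pics/top0.png

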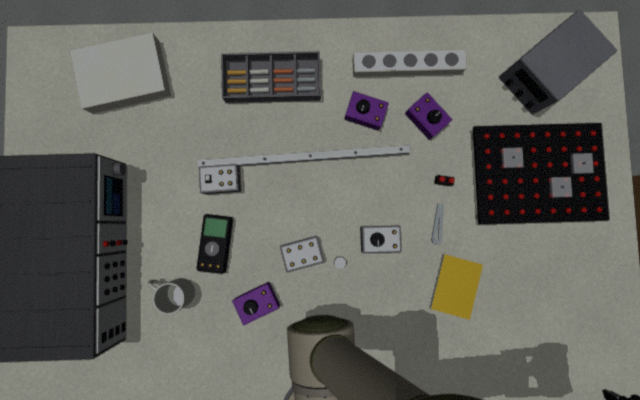

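View pics/side0.png

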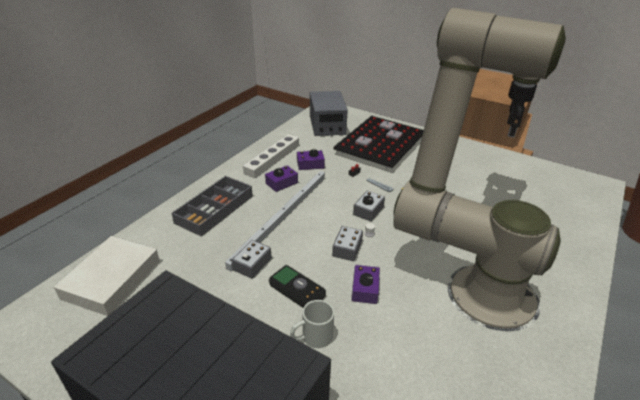

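The grey box with the dial is at top pixel (381,239). The three purple look-alikes are at (367,110), (429,115) and (256,303), and the plain box with sockets is at (301,253). The grey dialled box fits the description. The rail runs from (198,163) to (409,150), with the module at (219,179). I'll confirm this in an enlarged crop.

Run:
```python
from h import *
c=eyes.capture("top");save(c,"crop1.png",2.9,(190,135,465,285));np.save("t.npy",c["frame"])
g=cv2.cvtColor(c["frame"],cv2.COLOR_RGB2GRAY)
```

```text
(no output)
```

View pics/crop1.png

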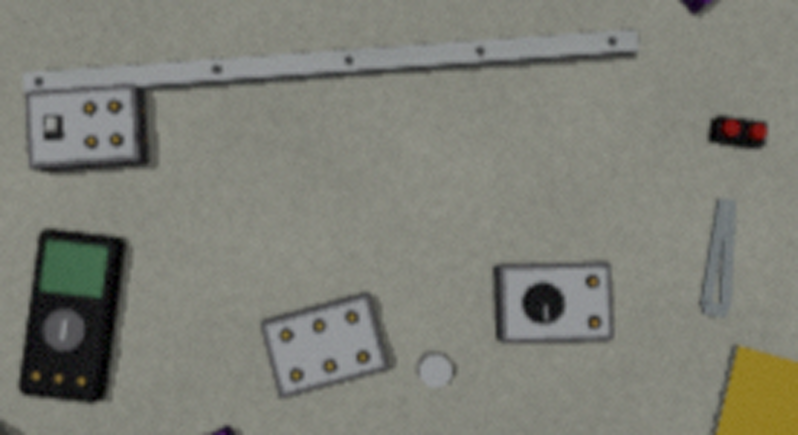

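The crop shows the dial box's top with corners at about (500,267), (610,263), (611,338) and (504,341). The rail's inner top edge runs (145,88)–(637,54). The module's right top edge runs (137,87)–(143,162).

Run:
```python
from h import *
np.set_printoptions(precision=1,suppress=True)
c=eyes.capture("top")
def P(p,z): return onz(c,190+(p[0]+.5)/2.9-.5,135+(p[1]+.5)/2.9-.5,z)
b=[P(p,45) for p in[(499,267),(610,263),(612,339),(503,342)]]
print("box",np.array(b),np.mean(b,0));
d=(b[0]-b[1])+(b[3]-b[2]);print("yaw",np.arctan2(-d[0],d[1]),[np.linalg.norm(b[i]-b[i-1]) for i in range(4)])
r0,r1=P((145,90),30),P((637,55),30);d=r0-r1;yaw=np.arctan2(-d[0],d[1]);print("rail",r0,r1,np.linalg.norm(d),yaw)
m=[P(p,45) for p in[(27,92),(136,86),(143,162),(31,168)]];print("mod",np.array(m),np.mean(m,0),[np.linalg.norm(m[i]-m[i-1]) for i in range(4)])
ex=np.array([np.cos(yaw),np.sin(yaw),0]);ey=np.array([-np.sin(yaw),np.cos(yaw),0])
# corner: from rail end y=-265 at r1, corner y=190
r1[2]=0;C1=r1+455*ey; mm=np.mean(m,0);mm[2]=0;C2=mm+35*ex-50*ey
print("corner",C1,C2,"home",C2-35*ex-50*ey)
for n,z,p in[("plain",45,[(262,322),(369,294),(385,367),(282,396)]),("pot",36,[(436,370)]),("adaptor",34,[(712,145)]),("meter",42,[(122,235),(105,402)])]:
  print(n,np.array([P(q,z)[:2] for q in p]))
```

```text
box [[ 491.7 -105.4   45. ]
 [ 492.4 -203.6   45. ]
 [ 425.8 -202.4   45. ]
 [ 426.  -106.5   45. ]] [ 459.  -154.5   45. ]
yaw 0.0025990501665903065 [np.float64(65.74474293180486), np.float64(98.1678149644726), np.float64(66.63007823566177), np.float64(95.91514639132583)]
rail [660.3 206.7  30. ] [ 679.9 -239.8   30. ] 446.95147133742853 0.04404929508093502
mod [[658.9 308.7  45. ]
 [661.6 211.9  45. ]
 [593.6 206.7  45. ]
 [591.  305.7  45. ]] [626.3 258.2  45. ] [np.float64(67.99727040536395), np.float64(96.86016825186756), np.float64(68.28772456368422), np.float64(99.05427447040684)]
corner [659.9 214.8   0. ] [663.5 209.8   0. ] home [630.7 158.3   0. ]
plain [[449.6 104.5]
 [471.4   9.9]
 [407.3  -2.3]
 [384.8  88.4]]
pot [[402.5 -47.5]]
adaptor [[ 595.6 -302.6]]
meter [[529.5 226.7]
 [383.9 243.6]]
```

Dial box centre is at about (459,-154) with yaw 0.00. Home is at about (631,158) with yaw 0.044. The plan is to open the fingers partway and push the box +x onto the rail with two contacts, then push its end along the rail to the module. I'll approach first.

Emit:
drive_tool(series="0.3 -0.3 0 0 0 0.15 0.5; 0.65 -0.65 0 0 0 0.3 0.5; 1 -1 0 0 0 0.44 0.5; 1 -1 0 0 0 0.44 0.5; 1 -1 0 0 0 0.44 0.5")

```text
time_s: 1.6
eef_pos: [222.1, -358.3, 231.8]
ee_rot: [0.0, 1.0, 0.023, 0.0]
force: [-0.2, -0.7, -0.1]
grip_width: 0.5
```

Emit:
drive_tool(series="0.25 -0.3 0.2 0 0 0 0.5; 0.5 -0.6 0.4 0 0 0 0.5; 0.74 -0.83 0.6 0 0 0 0.5; 0.74 -0.83 0.6 0 0 0 0.5; 0.74 -0.83 0.6 0 0 0 0.5")

```text
time_s: 2.1
eef_pos: [306.5, -255.2, 159.5]
ee_rot: [0.0, 1.0, 0.024, -0.0]
force: [0.0, -1.0, 1.0]
grip_width: 0.504
```

Emit:
drive_tool(series="0.25 -0.3 0.1 0 0 0 0.5; 0.5 -0.6 0.2 0 0 0 0.5; 0.74 -0.82 0.2 0 0 0 0.5; 0.74 -0.82 0.2 0 0 0 0.5; 0.74 -0.82 0.2 0 0 0 0.5")

```text
time_s: 2.6
eef_pos: [390.8, -154.2, 136.0]
ee_rot: [0.001, 1.0, 0.024, 0.0]
force: [0.2, -0.2, 0.4]
grip_width: 0.503
```

Run:
```python
from h import *
c=eyes.capture("wrist");save(c,"w1.png");print(telemetry.sense()["eef_pos"],c["fx"],c["cx"],c["cy"],np.round(c["view"],3))
```

```text
[ 390.44283224 -154.45164516  135.96432084] 309.70691628693146 314.9775618516832 197.73451034401631 [[ 4.80000e-02 -9.99000e-01 -1.00000e-03 -1.72824e+02]
 [ 9.48000e-01  4.60000e-02 -3.14000e-01 -3.52864e+02]
 [ 3.13000e-01  1.40000e-02  9.50000e-01 -4.10428e+02]
 [ 0.00000e+00  0.00000e+00  0.00000e+00  1.00000e+00]]
```

View pics/w1.png

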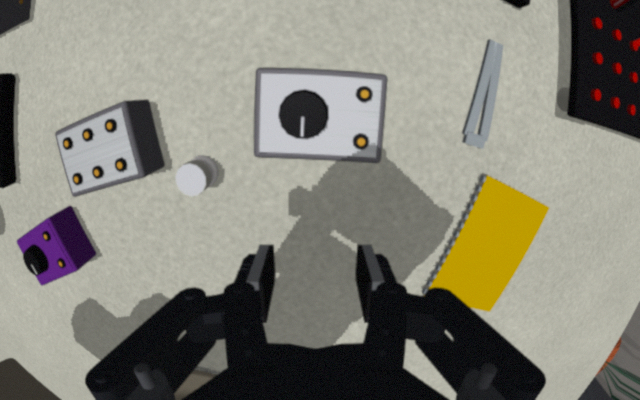

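The box fills pixels (257,69)–(386,75)–(381,161)–(255,156), centred slightly left-of-centre ahead of the fingers. The pot at (192,179) is clear of them.

```bash
cat >> h.py <<'E'
def wz(c,u,v,z):
    V=np.array(c["view"]);R=V[:3,:3];o=-R.T@V[:3,3]
    a=np.array([u-c["cx"],v-c["cy"]]);r=np.linalg.norm(a);th=r/c["fx"];a=a/r*np.sin(th)
    d=R.T@np.array([a[0],-a[1],-np.cos(th)]);return o+d*(z-o[2])/d[2]
E
python3 - <<'E'
from h import *
np.set_printoptions(precision=1,suppress=True)
c=eyes.capture("wrist");V=c["view"];print(-V[:3,:3].T@V[:3,3])
b=np.array([wz(c,*p,45) for p in[(257,69),(386,75),(381,161),(255,156)]]);print(b,b.mean(0))
d=(b[0]-b[1])+(b[3]-b[2]);print(np.arctan2(-d[0],d[1]))
E
```

```text
[ 471.2 -150.9  278.9]
[[ 492.9 -106.4   45. ]
 [ 493.3 -203.    45. ]
 [ 426.5 -204.4   45. ]
 [ 425.8 -106.3   45. ]] [ 459.7 -155.    45. ]
0.005920928209622287
```

Emit:
drive_tool(series="0 0 0.3 0 0 0 0.5; 0 0 0.6 0 0 0 0.5; 0 0 0.85 0 0 0 0.5; 0 0 1 0 0 0 0.5; 0 0 1 0 0 0 0.5; 0 0 1 0 0 0 0.5")

```text
time_s: 3.3
eef_pos: [390.2, -155.8, 16.6]
ee_rot: [0.001, 1.0, 0.022, 0.0]
force: [0.9, 0.2, 0.0]
grip_width: 0.5
```

Emit:
drive_tool(series="0 0 0.04 0 0 0 0.5; 0.03 0 0.07 0 0 0 0.5; 0.06 0 0.07 0 0 0 0.5; 0.09 0 0.07 0 0 0 0.5; 0.12 0 0.07 0 0 0 0.5; 0.15 0 0.07 0 0 0 0.5; 0.18 0 0.07 0 0 0 0.5; 0.21 0 0.07 0 0 0 0.5; 0.24 0 0.07 0 0 0 0.5; 0.27 0 0.07 0 0 0 0.5; 0.3 0 0.07 0 0 0 0.5; 0.33 0 0.07 0 0 0 0.5")

```text
time_s: 4.5
eef_pos: [430.0, -154.0, 8.1]
ee_rot: [0.001, 1.0, 0.022, 0.0]
force: [-2.2, -0.6, 1.7]
grip_width: 0.499
```

Emit:
drive_tool(series="0.04 0 0 0 0 0 0.5; 0.08 0 0 0 0 0 0.5; 0.12 0 0 0 0 0 0.5; 0.16 0 0 0 0 0 0.5; 0.2 0 0 0 0 0 0.5; 0.24 0 0 0 0 0 0.5; 0.28 0 0 0 0 0 0.5; 0.32 0 0 0 0 0 0.5; 0.36 0 0 0 0 0 0.5; 0.4 0 0 0 0 0 0.5; 0.44 0 0 0 0 0 0.5; 0.48 0 0 0 0 0 0.5; 0.52 0 0 0 0 0 0.5; 0.56 0 0 0 0 0 0.5; 0.6 0 0 0 0 0 0.5; 0.64 0 0 0 0 0 0.5; 0.68 0 0 0 0 0 0.5; 0.72 0 0 0 0 0 0.5; 0.76 0 0 0 0 0 0.5; 0.8 0 0 0 0 0 0.5")

```text
time_s: 6.5
eef_pos: [526.2, -149.8, 8.2]
ee_rot: [0.001, 1.0, 0.022, 0.0]
force: [-1.2, 0.3, -0.4]
grip_width: 0.501
```

Run:
```python
from h import *
c=eyes.capture("top");save(c,"t2.png",2.5,(190,130,470,280));c=eyes.capture("wrist");save(c,"w2.png");print(telemetry.sense()["eef_pos"])
```

```text
[ 526.67622203 -149.90734226    8.35158718]
```

View pics/w2.png

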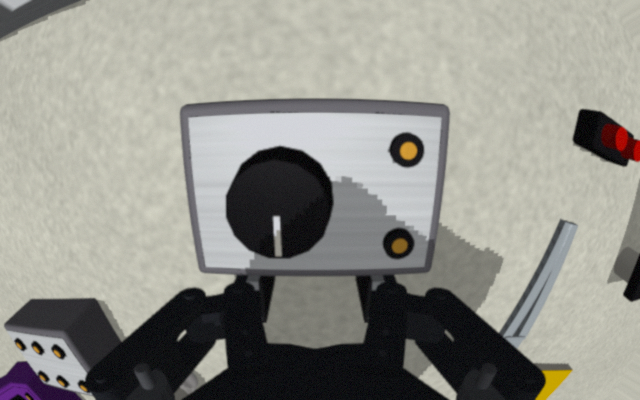

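The box sits square against both fingers, with its back edge along (200–432, 271). I'll continue to just short of the rail.

Emit:
drive_tool(series="0.04 0 0 0 0 0 0.5; 0.08 0 0 0 0 0 0.5; 0.12 0 0 0 0 0 0.5; 0.16 0 0 0 0 0 0.5; 0.2 0 0 0 0 0 0.5; 0.24 0 0 0 0 0 0.5; 0.28 0 0 0 0 0 0.5; 0.32 0 0 0 0 0 0.5; 0.36 0 0 0 0 0 0.5; 0.4 0 0 0 0 0 0.5; 0.44 0 0 0 0 0 0.5; 0.47 0 0 0 0 0 0.5; 0.49 0 0 0 0 0 0.5; 0.5 0 0 0 0 0 0.5")

```text
time_s: 8.0
eef_pos: [586.8, -147.3, 8.4]
ee_rot: [0.001, 1.0, 0.022, 0.001]
force: [-2.1, -0.0, 1.1]
grip_width: 0.499
```

Run:
```python
from h import *
c=eyes.capture("top");a=c["frame"][130:280,190:470,::-1];c=eyes.capture("wrist");b=c["frame"][...,::-1]
i=cv2.vconcat([cv2.resize(a,(640,343),interpolation=2),b[:250]]);cv2.imwrite("pics/m3.png",i);print(telemetry.sense()["eef_pos"])
```

```text
[ 586.86944629 -147.30527713    8.46132846]
```

View pics/m3.png

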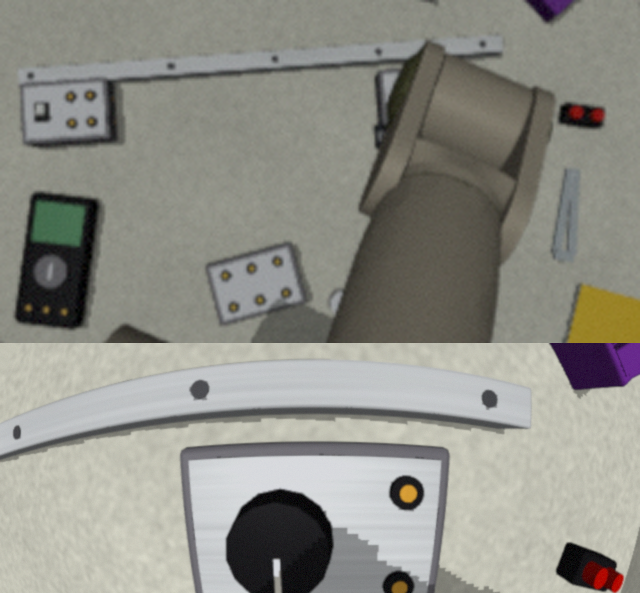

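The rail is still clear of the box front. In the wrist view the rail's face is at about rows 66–74 and the box's front edge at row 100. I'll measure the gap.

Run:
```python
from h import *
np.set_printoptions(precision=1,suppress=True)
c=eyes.capture("wrist")
for p in[(200,69,30),(315,65,30),(450,72,30),(182,107,45),(315,100,45),(449,107,45),(530,72,30)]: print(p,wz(c,*p))
```

```text
(200, 69, 30) [679.7 -97.2  30. ]
(315, 65, 30) [ 680.9 -143.3   30. ]
(450, 72, 30) [ 683.9 -198.3   30. ]
(182, 107, 45) [664.7 -96.   45. ]
(315, 100, 45) [ 667.2 -143.9   45. ]
(449, 107, 45) [ 669.  -192.2   45. ]
(530, 72, 30) [ 692.  -240.7   30. ]
```

The gap is about 13 mm and already parallel. I'll close it slowly.

Emit:
drive_tool(series="0.02 0 0 0 0 0 0.5; 0.04 0 0 0 0 0 0.5; 0.05 0 0 0 0 0 0.5; 0.06 0 0 0 0 0 0.5; 0.07 0 0 0 0 0 0.5; 0.08 0 0 0 0 0 0.5; 0.088 0 0 0 0 0 0.5; 0.096 0 0 0 0 0 0.5; 0.096 0 0 0 0 0 0.5")

```text
time_s: 9.05
eef_pos: [598.6, -146.8, 8.5]
ee_rot: [0.001, 1.0, 0.022, 0.001]
force: [-0.8, -0.5, -0.6]
grip_width: 0.498
```

Emit:
drive_tool(series="0.01 0 0 0 0 0 0.5; 0.018 0 0 0 0 0 0.5; 0.026 0 0 0 0 0 0.5; 0.026 0 0 0 0 0 0.5")

```text
time_s: 9.45
eef_pos: [600.2, -146.7, 8.6]
ee_rot: [0.001, 1.0, 0.022, -0.001]
force: [-12.0, -0.4, 7.0]
grip_width: 0.502
```

The box is against the rail at 12 N. Now I'll back off, close the fingers and go round to its right-hand end.

Emit:
drive_tool(series="-0.08 0 0 0 0 0 0.5; -0.18 0 0 0 0 0 0.5; -0.3 0 -0.1 0 0 0 0; -0.32 0.15 -0.15 0 0 0 0; -0.32 0.35 -0.15 0 0 0 0; -0.32 0.55 -0.15 0 0 0 0; -0.3 0.7 -0.15 0 0 0 0; -0.15 0.7 -0.15 0 0 0 0; 0.05 0.7 -0.15 0 0 0 0; 0.25 0.7 -0.1 0 0 0 0; 0.36 0.7 0 0 0 0 0; 0.36 0.7 0 0 0 0 0; 0.36 0.7 0 0 0 0 0")

```text
time_s: 10.75
eef_pos: [646.7, -229.2, 8.5]
ee_rot: [0.001, 1.0, 0.022, -0.001]
force: [-0.1, -0.6, -0.4]
grip_width: 0.003
```

Run:
```python
from h import *
c=eyes.capture("wrist");save(c,"w4.png");print(telemetry.sense()["eef_pos"],telemetry.sense()["grip_width"])
```

```text
[ 646.71369647 -229.29494302    9.03198023] 0.0018127924399970337
```

View pics/w4.png

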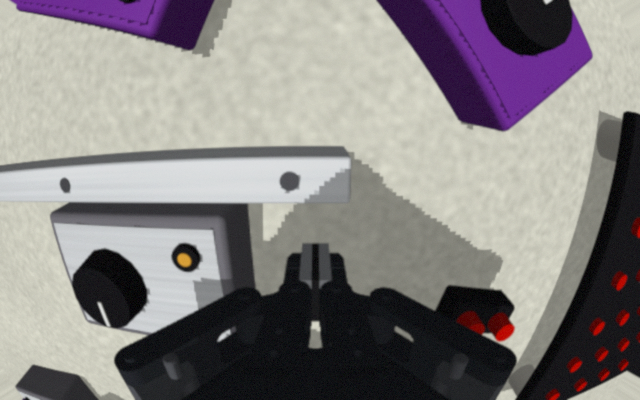

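The box is flush on the rail with its right end at about u=248, and the shut fingers are at (315,250) clear of it. I'll check that the knuckles at (250,295) won't foul the box top.

Run:
```python
from h import *
np.set_printoptions(precision=1,suppress=True)
c=eyes.capture("wrist")
for p in[(315,245),(288,258),(252,292),(258,300),(160,350),(118,355),(290,280)]:
    # intersect ray with tool-front plane x=657
    a=wz(c,*p,0);b=wz(c,*p,50)
    for X in(647,657): t=(X-a[0])/(b[0]-a[0]);q=a+t*(b-a);print(p,X,q-[646,-229,0])
for p in[(248,206,45),(250,330,45),(255,280,45),(52,215,45),(147,295,61)]:print(p,wz(c,*p))
```

```text
(315, 245) 647 [ 1.  -0.4 -5.8]
(315, 245) 657 [11.   0.  13.7]
(288, 258) 647 [ 1.  13.7 10.5]
(288, 258) 657 [11.  12.4 28. ]
(252, 292) 647 [ 1.  27.  42.6]
(252, 292) 657 [11.  24.  56.1]
(258, 300) 647 [ 1.  23.5 48. ]
(258, 300) 657 [11.  21.  60.9]
(160, 350) 647 [ 1.  53.5 83.8]
(160, 350) 657 [11.  47.2 92.2]
(118, 355) 647 [ 1.  67.9 90.8]
(118, 355) 657 [11.  59.9 98.3]
(290, 280) 647 [ 1.  11.2 31.2]
(290, 280) 657 [11.  10.2 46.2]
(248, 206, 45) [ 687.9 -202.6   45. ]
(250, 330, 45) [ 626.1 -200.1   45. ]
(255, 280, 45) [ 655.1 -204.1   45. ]
(52, 215, 45) [677.3 -96.5  45. ]
(147, 295, 61) [ 652.9 -160.9   61. ]
```

The knuckles could catch the box's top edge in this orientation. I'll lift slightly and turn the tool 90° so the flat pad faces push instead, as in the first push.

Emit:
drive_tool(series="0 0.05 -0.2 0 0 -0.1 0; 0 0.1 -0.4 0 0 -0.4 0; 0 0.1 -0.4 0 0 -0.7 0; 0 0.1 -0.4 0 0 -1 0; 0 0.1 -0.4 0 0 -1 0; 0 0.1 -0.4 0 0 -1 0")

```text
time_s: 11.45
eef_pos: [647.1, -241.5, 57.9]
ee_rot: [0.001, 0.964, 0.266, -0.001]
force: [-0.1, -0.2, 0.0]
grip_width: -0.004
```

Emit:
drive_tool(series="0 0 0 0 0 -0.3 0; 0 0 0 0 0 -0.6 0; 0 0 0 0 0 -0.9 0; 0 0 0 0 0 -1 0; 0 0 0 0 0 -1 0; 0 0 0 0 0 -1 0")

```text
time_s: 12.05
eef_pos: [647.0, -241.5, 57.9]
ee_rot: [0.001, 0.869, 0.495, -0.001]
force: [-0.2, -0.5, -0.2]
grip_width: -0.0
```

Emit:
drive_tool(series="0 0 0 0 0 -0.3 0.2; 0 0 0 0 0 -0.6 0.2; 0 0 0 0 0 -0.9 0.25; 0 0 0 0 0 -1 0.25; 0 0 0 0 0 -1 0.25; 0 0 0 0 0 -1 0.25")

```text
time_s: 12.65
eef_pos: [647.0, -241.5, 58.0]
ee_rot: [0.001, 0.721, 0.693, -0.001]
force: [0.2, -0.1, -0.8]
grip_width: 0.249
```

Emit:
drive_tool(series="0 0 0 0 0 -0.14 0.25; 0 0 0 0 0 -0.14 0.25; 0 0 0 0 0 -0.14 0.25")

```text
time_s: 12.95
eef_pos: [646.9, -241.5, 57.9]
ee_rot: [0.001, 0.697, 0.717, -0.001]
force: [-0.4, 0.7, 1.0]
grip_width: 0.251
```

Emit:
drive_tool(series="0 0 0.15 0 0 -0.03 0.25; 0 0 0.3 0 0 -0.03 0.25; 0 0 0.4 0 0 -0.03 0.25; 0 0 0.415 0 0 -0.03 0.25; 0.05 0 0.415 0 0 -0.03 0.25; 0.1 0 0.415 0 0 -0.03 0.25; 0.14 0 0.415 0 0 -0.03 0.25; 0.17 0 0.415 0 0 -0.03 0.25; 0.2 0 0.415 0 0 -0.03 0.25; 0.23 0 0.415 0 0 -0.03 0.25; 0.26 0 0.415 0 0 -0.03 0.25; 0.29 0 0.415 0 0 -0.03 0.25; 0.32 0 0.415 0 0 -0.03 0.25; 0.35 0 0.415 0 0 -0.03 0.25; 0.38 0 0.415 0 0 -0.03 0.25")

```text
time_s: 14.45
eef_pos: [645.5, -196.1, 8.1]
ee_rot: [0.001, 0.692, 0.722, -0.001]
force: [-1.3, -2.0, 0.5]
grip_width: 0.249
```

Run:
```python
from h import *
c=eyes.capture("wrist");save(c,"w5.png");print(telemetry.sense()["eef_pos"],telemetry.sense()["force"])
```

```text
[ 645.52388115 -195.47672453    8.05550219] [-2.36550779 -1.47510784 -0.12636547]
```

View pics/w5.png

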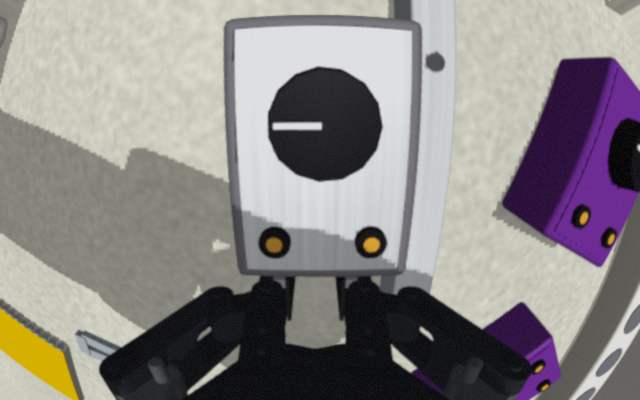

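Both fingers are on the box's end and it runs along the rail. I'll push on +y.

Emit:
drive_tool(series="0.05 0 0 0 0 0 0.25; 0.1 0 0 0 0 0 0.25; 0.15 0 0 0 0 0 0.25; 0.2 0 0 0 0 0 0.25; 0.25 0 0 0 0 0 0.25; 0.3 0 0 0 0 0 0.25; 0.35 0 0 0 0 0 0.25; 0.4 0 0 0 0 0 0.25; 0.45 0 0 0 0 0 0.25; 0.5 0 0 0 0 0 0.25; 0.55 0 0 0 0 0 0.25; 0.6 0 0 0 0 0 0.25; 0.65 0 0 0 0 0 0.25; 0.7 0 0 0 0 0 0.25; 0.75 0 0 0 0 0 0.25; 0.8 0 0 0 0 0 0.25; 0.85 0 0 0 0 0 0.25; 0.9 0 0 0 0 0 0.25; 0.95 0 0 0 0 0 0.25; 1 0 0 0 0 0 0.25")

```text
time_s: 16.5
eef_pos: [640.2, -75.1, 7.8]
ee_rot: [0.0, 0.691, 0.722, -0.001]
force: [0.1, -3.4, 1.9]
grip_width: 0.249
```

Emit:
drive_tool(series="0.05 0 0 0 0 0 0.25; 0.1 0 0 0 0 0 0.25; 0.15 0 0 0 0 0 0.25; 0.2 0 0 0 0 0 0.25; 0.25 0 0 0 0 0 0.25; 0.3 0 0 0 0 0 0.25; 0.35 0 0 0 0 0 0.25; 0.4 0 0 0 0 0 0.25; 0.45 0 0 0 0 0 0.25; 0.5 0 0 0 0 0 0.25; 0.55 0 0 0 0 0 0.25; 0.6 0 0 0 0 0 0.25; 0.65 0 0 0 0 0 0.25; 0.7 0 0 0 0 0 0.25; 0.75 0 0 0 0 0 0.25; 0.8 0 0 0 0 0 0.25; 0.85 0 0 0 0 0 0.25; 0.9 0 0 0 0 0 0.25; 0.95 0 0 0 0 0 0.25; 1 0 0 0 0 0 0.25")

```text
time_s: 18.5
eef_pos: [634.9, 45.3, 7.5]
ee_rot: [0.0, 0.691, 0.722, -0.001]
force: [0.3, -2.7, 2.1]
grip_width: 0.247
```

Run:
```python
from h import *
c=eyes.capture("top");a=c["frame"][130:280,190:470,::-1];c=eyes.capture("wrist");b=c["frame"][...,::-1]
i=cv2.vconcat([cv2.resize(a,(640,343),interpolation=2),b[:250]]);cv2.imwrite("pics/m6.png",i);print(telemetry.sense()["eef_pos"])
```

```text
[634.68797511  45.9380825    7.2889817 ]
```

View pics/m6.png

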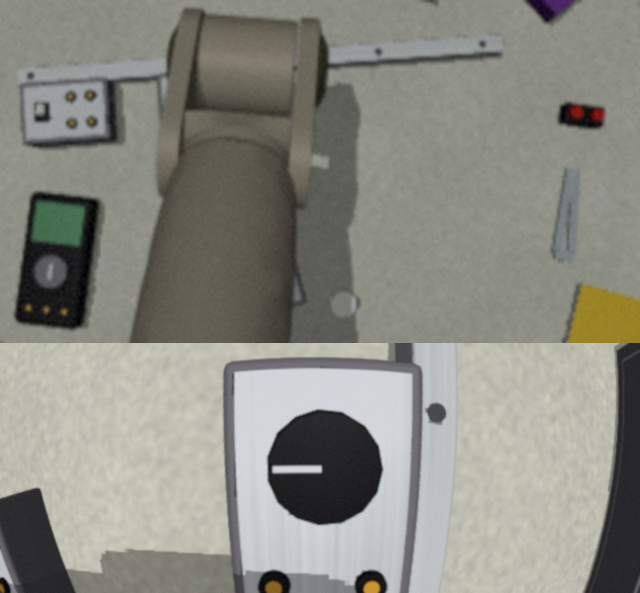

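The box tracks the rail (box edge u=420, rail face u=390–412 beyond it) and the module is still about 50 mm ahead. I'll do 40 mm more, then creep.

Emit:
drive_tool(series="0.04 0 0 0 0 0 0.25; 0.08 0 0 0 0 0 0.25; 0.12 0 0 0 0 0 0.25; 0.16 0 0 0 0 0 0.25; 0.2 0 0 0 0 0 0.25; 0.24 0 0 0 0 0 0.25; 0.28 0 0 0 0 0 0.25; 0.31 0 0 0 0 0 0.25; 0.33 0 0 0 0 0 0.25; 0.34 0 0 0 0 0 0.25")

```text
time_s: 19.6
eef_pos: [632.8, 87.0, 7.2]
ee_rot: [0.0, 0.691, 0.723, -0.001]
force: [0.5, -2.5, 0.7]
grip_width: 0.248
```

Emit:
drive_tool(series="0.01 0 0 0 0 0 0.25; 0.02 0 0 0 0 0 0.25; 0.03 0 0 0 0 0 0.25; 0.04 0 0 0 0 0 0.25; 0.05 0 0 0 0 0 0.25; 0.055 0 0 0 0 0 0.25; 0.06 0 0 0 0 0 0.25; 0.06 0 0 0 0 0 0.25")

```text
time_s: 20.4
eef_pos: [632.5, 94.3, 7.2]
ee_rot: [0.0, 0.691, 0.723, -0.001]
force: [-0.7, -1.7, -0.0]
grip_width: 0.253
```

Run:
```python
from h import *
c=eyes.capture("wrist");save(c,"w7.png");print(telemetry.sense()["eef_pos"],telemetry.sense()["force"])
```

```text
[632.46756682  94.25733008   7.16532557] [ 0.21090689 -1.8608524   0.88210664]
```

View pics/w7.png

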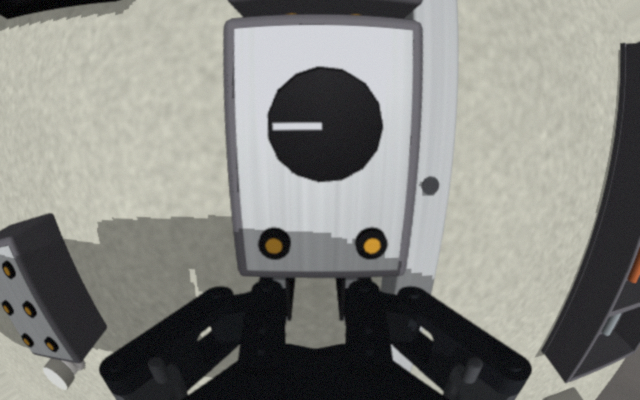

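The module's face is right ahead at row ~15, just beyond the box's far edge (row 20), so only a few mm remain. I'll creep 1 mm per row and watch the force.

Emit:
drive_tool(series="0.008 0 0 0 0 0 0.25; 0.016 0 0 0 0 0 0.25; 0.024 0 0 0 0 0 0.25; 0.032 0 0 0 0 0 0.25; 0.032 0 0 0 0 0 0.25")

```text
time_s: 20.95
eef_pos: [632.3, 98.3, 7.2]
ee_rot: [-0.0, 0.691, 0.723, -0.001]
force: [1.1, -0.4, 0.8]
grip_width: 0.248
```

Emit:
drive_tool(series="0.008 0 0 0 0 0 0.25; 0.016 0 0 0 0 0 0.25; 0.024 0 0 0 0 0 0.25; 0.024 0 0 0 0 0 0.25")

```text
time_s: 21.35
eef_pos: [632.1, 100.1, 7.2]
ee_rot: [0.0, 0.691, 0.723, -0.002]
force: [-1.9, -8.0, 1.8]
grip_width: 0.254
```

Emit:
drive_tool(series="0.008 0 0 0 0 0 0.25; 0.014 0 0 0 0 0 0.25; 0.014 0 0 0 0 0 0.25")

```text
time_s: 21.65
eef_pos: [632.1, 100.0, 7.2]
ee_rot: [0.001, 0.691, 0.723, -0.003]
force: [-1.3, -10.8, 1.9]
grip_width: 0.251
```

It's blocked at ~11 N, so the end is against the module. I'll back off, rise, and turn back to face the rail for a look and a light squaring press.

Emit:
drive_tool(series="-0.06 0 0 0 0 0 0.25; -0.15 0 0 0 0 0 0.25; -0.28 0 0 0 0 0 0.25; -0.3 0 -0.3 0 0 0 0.25; -0.3 0 -0.6 0 0 0 0.25; -0.3 0 -0.9 0 0 0 0.25; -0.3 0 -0.9 0 0 0 0.25; -0.3 0 -0.9 0 0 0 0.25")

```text
time_s: 22.45
eef_pos: [634.0, 63.9, 115.7]
ee_rot: [0.001, 0.691, 0.723, -0.003]
force: [-0.5, -0.2, -0.7]
grip_width: 0.249
```

Emit:
drive_tool(series="0.2 -0.2 0 0 0 0.3 0.5; 0.4 -0.4 0 0 0 0.6 0.5; 0.6 -0.6 0 0 0 0.9 0.5; 0.8 -0.61 0 0 0 1 0.5; 0.8 -0.61 0 0 0 1 0.5; 0.8 -0.61 0 0 0 1 0.5")

```text
time_s: 23.05
eef_pos: [556.3, 156.3, 114.1]
ee_rot: [0.002, 0.848, 0.53, -0.003]
force: [-0.4, -0.4, -0.9]
grip_width: 0.5
```

Emit:
drive_tool(series="0 0 0 0 0 0.3 0.5; 0 0 0 0 0 0.6 0.5; 0 0 0 0 0 0.9 0.5; 0 0 0 0 0 1 0.5; 0 0 0 0 0 1 0.5; 0 0 0 0 0 1 0.5")

```text
time_s: 23.65
eef_pos: [556.4, 155.4, 113.6]
ee_rot: [0.002, 0.953, 0.304, -0.003]
force: [-0.7, 0.4, 0.3]
grip_width: 0.498
```

Emit:
drive_tool(series="0 0 0 0 0 0.3 0.5; 0 0 0 0 0 0.6 0.5; 0 0 0 0 0 0.9 0.5; 0 0 0 0 0 1 0.5; 0 0 0 0 0 1 0.5; 0 0 0 0 0 1 0.5")

```text
time_s: 24.25
eef_pos: [556.5, 155.2, 113.4]
ee_rot: [0.003, 0.998, 0.06, -0.002]
force: [0.8, 0.2, -0.1]
grip_width: 0.499
```

Emit:
drive_tool(series="0 0 0 0 0 0.14 0.5; 0 0 0 0 0 0.14 0.5; 0 0 0 0 0 0.14 0.5")

```text
time_s: 24.55
eef_pos: [556.5, 155.1, 113.4]
ee_rot: [0.003, 1.0, 0.026, -0.002]
force: [1.0, -0.1, -0.0]
grip_width: 0.498
```

Run:
```python
from h import *
c=eyes.capture("wrist");save(c,"w8.png");print(telemetry.sense()["eef_pos"],telemetry.sense()["force"])
```

```text
[556.46863625 155.11452002 113.38105129] [0.76449978 1.12533066 0.62210505]
```

View pics/w8.png

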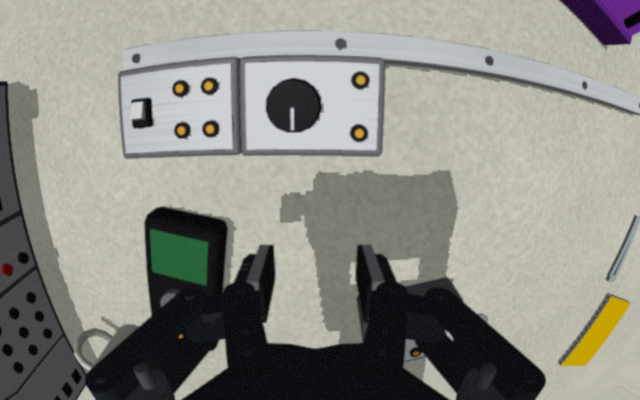

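The box sits at (312,106) with its end on the module (seam u≈240) and its long side on the rail. The meter at (187,260) and plain box are untouched. I'll do one light squaring press from the robot side.

Emit:
drive_tool(series="0 0 0.3 0 0 0.016 0.5; 0 0 0.6 0 0 0.016 0.5; 0 0 0.8 0 0 0.016 0.5; 0 0 0.87 0 0 0.016 0.5; 0 0 0.87 0 0 0.016 0.5; 0.06 0 0.87 0 0 0.016 0.5; 0.12 0 0.87 0 0 0.016 0.5; 0.16 0 0.87 0 0 0.016 0.5; 0.19 0 0.87 0 0 0.016 0.5; 0.21 0 0.87 0 0 0.016 0.5; 0.225 0 0.87 0 0 0.016 0.5; 0.235 0 0.87 0 0 0.016 0.5; 0.235 0 0.87 0 0 0.016 0.5")

```text
time_s: 25.9
eef_pos: [584.2, 155.9, 8.8]
ee_rot: [0.003, 1.0, 0.022, -0.002]
force: [-0.1, 0.9, -0.2]
grip_width: 0.502
```

Emit:
drive_tool(series="0.008 0 0 0 0 0 0.5; 0.016 0 0 0 0 0 0.5; 0.024 0 0 0 0 0 0.5; 0.024 0 0 0 0 0 0.5")

```text
time_s: 26.3
eef_pos: [586.8, 156.0, 8.8]
ee_rot: [0.003, 1.0, 0.022, -0.003]
force: [-2.6, 0.5, 1.7]
grip_width: 0.5
```

Emit:
drive_tool(series="0.008 0 0 0 0 0 0.5; 0.014 0 0 0 0 0 0.5; 0.014 0 0 0 0 0 0.5")

```text
time_s: 26.6
eef_pos: [586.8, 156.1, 8.8]
ee_rot: [0.003, 1.0, 0.022, -0.005]
force: [-11.1, -2.4, 7.4]
grip_width: 0.5
```

It's blocked at ~11 N exactly where predicted (TCP x 586.8), so the long side is flush. Retreating for the final check.

Emit:
drive_tool(series="-0.06 0 0 0 0 0 0.5; -0.15 0 0 0 0 0 0.5; -0.25 0 0 0 0 0 0.5; -0.25 0 -0.3 0 0 0 0.5; -0.25 0 -0.6 0 0 0 0.5; -0.25 0 -0.9 0 0 0 0.5; -0.25 0 -0.9 0 0 0 0.5; -0.25 0 -0.9 0 0 0 0.5")

```text
time_s: 27.4
eef_pos: [558.0, 155.5, 117.3]
ee_rot: [0.003, 1.0, 0.022, -0.004]
force: [-0.1, -0.5, -0.7]
grip_width: 0.5
```

Emit:
drive_tool(series="-0.3 0.3 -0.3 0 0 0 0.5; -0.6 0.6 -0.6 0 0 0 0.5; -0.9 0.9 -0.6 0 0 0 0.5; -1 1 -0.6 0 0 0 0.5; -1 1 -0.6 0 0 0 0.5; -1 1 -0.6 0 0 0 0.5")

```text
time_s: 28.0
eef_pos: [443.8, 30.6, 190.4]
ee_rot: [0.003, 1.0, 0.021, -0.005]
force: [0.4, 0.2, -0.6]
grip_width: 0.503
```

Emit:
drive_tool(series="0 0.3 0 0 0 0 0.5; 0 0.6 0 0 0 0 0.5; 0 0.9 0 0 0 0 0.5; 0 1 0 0 0 0 0.5; 0 1 0 0 0 0 0.5; 0 1 0 0 0 0 0.5")

```text
time_s: 28.6
eef_pos: [449.0, -88.1, 190.5]
ee_rot: [0.002, 1.0, 0.022, -0.005]
force: [0.6, 0.3, 0.3]
grip_width: 0.499
```

Run:
```python
from h import *
c=eyes.capture("top");save(c,"f.png",2.9,(190,135,465,285));print(telemetry.sense()["eef_pos"],telemetry.sense()["time_s"])
```

```text
[448.9831699  -87.95281369 190.65306593] 28.65
```

View pics/f.png

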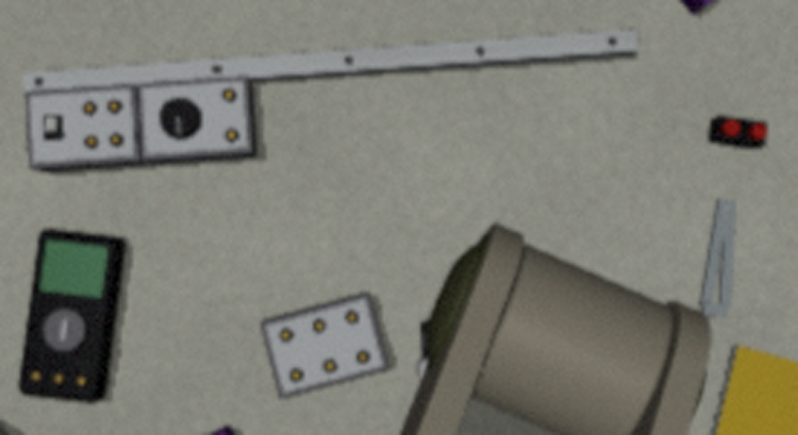

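The box at (195,118) lines up with the module (seam at u≈138) and with the rail. The meter, plain box, adaptor, tweezers and notebook are at their original pixels. The robot is clear, so I'm handing in.

```bash
python3 -c "
from rig import ctrl
print(ctrl.finish_job())"
```

```text
the job is handed in; nothing more can be done
None
```

The grey dial box is in the corner, with its long side against the rail and its end against the supply module. I handed the job in at about 28.7 s of the 56 s allowed.

- **Pushing:** I pushed the box onto the rail with two partly open fingers, then turned the tool 90° and slid the box along the rail by its end to the module. A last light press from the robot side squared it up. I never gripped or lifted the box.
- **Forces:** Each final press was stopped by the rail or module at about 11–12 N. The last rail press stopped at TCP x 586.8, against 586.7 predicted.
- **Final top picture:** The box lines up with the module and the rail, with only a thin seam at the module. I did not push the end again after the squaring press, so a gap under a millimetre there cannot be ruled out.
- **Other things on the bench:** The meter, plain box, adaptor, tweezers and notebook are at their starting pixels, and the robot is touching nothing. In the last picture the arm mostly hid the pot, and the mug and purple look-alikes were mostly or wholly outside the crop. The arm never pushed near any of them.
- **Disagreement:** The top camera put the rail face about 5 mm nearer than the wrist camera did. Contact agreed with the wrist camera.

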